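# Fit the red lamp to the signal tower

## Task

Take the red lamp module from the black tray and fit it on top of the packing bench's signal tower, which is folded over towards you for service: feel for the two slots, push the lamp right down against its spring, turn it a quarter turn clockwise (seen from its cap) until it meets its stop, and let go, so that it springs up into its notches and stays locked. Leave the other lamps, the tray and everything else on the bench where they are.

Things in the scene. Friction and masses are not known exactly. Their poses are not given: they have to be found in the camera images.
- red_mid (a point): Red lamp module with a black domed cap, standing upright in the tray: round, 60 mm in diameter, 90 mm tall, 160 g or so. This point is on its axis, 45 mm above its underside; z runs up the axis to the cap. Its body from 21 mm above the underside up to the cap is straight and can be gripped anywhere: black collar, ribbed red lens, cap.
- red_foot (a point): Centre of the red lamp's underside. Below the body is a spigot 21 mm long, 44 mm in diameter, tapered to 38 mm over its lowest 8 mm. Two equal bayonet lugs stick out of it on the +x and -x sides of this frame, to a radius of 27 mm: each 8 mm wide, 8 to 13 mm above the underside. A white mark on the black collar stands over each. Half a turn makes no difference.
- tower: Signal tower: round black foot 84 mm across, aluminium tube, then a black base and a green tier 60 mm across. It is bolted down, rigid, and folded over at a hinge just above its foot: its axis leans 30 degrees from vertical, roughly towards the robot. Origin under the centre of the foot; z up; it leans to -x.
- seat (a point): Centre of the open mouth of the tower's socket, 0.20 m up. z runs out along the leaning axis (the lamp goes in along -z); y is level. Bore 46 mm. Two slots in its 6 mm inner lip pass the lugs with 3 degrees to spare each way. The slotted ring is clamped at a chance angle: slots within 23 degrees of the +x and -x axes, not measured; white marks outside stand under them, or feel for them.
- bottom (a point): Where the lamp's middle is when it is pushed right down: 24 mm out of the mouth; axes as the seat's. It is 37 mm out with the lugs on the lip, 36 mm with the lugs in the slots, on the spring. The spring gives 4 N there and 0.8 N more per mm, about 14 N at the bottom. Below 26 mm the lugs are under the lip and the lamp turns, clockwise only (seen from the cap), 90 degrees to a stop.
- home (a point): Where the lamp's middle must end, locked: 29 mm out of the mouth along z; axes as the seat's. Let go at the stop, the spring lifts the lamp there, its lugs caught in two notches. Let go part-way round it stays at 26 mm, not locked; let go in the slots it rises to 36 mm. The ring does not turn with the lamp.
- tray: Shallow black open tray, 130 x 345 x 35 mm, walls and floor 4 mm thick, loose, 0.9 kg; origin at the centre of its underside, long side along y. It holds three lamp modules in a row along y, 107 mm apart, in any order; they stand on its floor.
- amber_mid (a point): Amber lamp module, like the red one but open-topped with a black collar; leave it standing in the tray. This point is on its axis, half-way up (45 mm).
- blue_mid (a point): Blue lamp module, like the amber one; leave it standing in the tray. This point is on its axis, half-way up (45 mm).
- driver: Screwdriver with an orange handle, 200 mm long, lying on the bench; leave it.
- labels: Roll of white labels, 96 mm in diameter and 75 mm high, standing on its end; leave it. Origin at the centre of its underside.
- carton: Small brown carton, 110 x 150 x 70 mm; leave it. Origin at the centre of its underside.
- scanner: Grey and black hand-held barcode scanner, 150 mm long, 40 mm high, lying on its side; leave it. Origin on the bench under its handle.
- tape: Black desk tape dispenser, 60 x 165 x 100 mm; leave it. Origin at the centre of its underside.
Things that resemble listed ones, but are neither listed nor needed, are in the scene too. Leave any turquoise look-alike of the part that bears red_mid alone.

How it is judged:
By the outcome, as a careful person would: the job done as asked, in the order asked, and still so for the second after the job is handed in, with the robot touching nothing.
It also fails if it takes over 72 s, if anything falls off the work surface, if the arm or the gripper's body presses on something with over 40 N, if the wrist force passes 120 N, or if a joint passes its speed limit or range.

## Robot

A 6-joint arm with a two-finger parallel gripper is mounted at the origin on the work surface. World frame = base frame: x ahead of the robot, y to its left, z up, the work surface at z = 0. Lengths are in m, angles in rad, forces in N, time in s.
With the tool pointing down it reaches from about 0.375 to 0.9 m from the base axis. Payload 3.1 kg.
Tool frame: the origin (TCP) lies midway between the tips of the shut fingers; the grasp point (between the pads) lies 19 mm behind it; x points along the fingers, y is the direction in which the jaws open and shut, and the axes are right-handed (so a half turn about x gives the same grasp; the last joint's range is limited). The gripper opens to 87 mm and grips with 3 to 60 N. Pads are 19 mm wide; open, the fingers measure 117 mm over their backs; the gripper's body (75 mm by 190 mm) begins 51 mm behind the grasp point.
Start: joints at [-1.381, 0.527, 1.433, -0, 1.181, -0.178], TCP at [0.225, -0.583, 0.223] pointing down, gripper open.
Joint ranges: [-3.08, 3.08], [-0.75, 2.2], [0.22, 2.44], [-1.43, 4.57], [0, 2.65], [-2.85, 2.85]. Speed limits (rad/s): [2.79, 2.79, 3.14, 3.14, 3.14, 3.14].

## Interface

Orientations are given as a unit quaternion [x, y, z, w].
In Python, from rig import get_obs, imaging, robot gives the robot as it stands.
- The arm moves only by the shell command python3 -m inch 'ROWS' [FORCE]. ROWS is JSON, a list of rows, each a list of 3 entries, a list of its own where there are three numbers: the finger opening in mm, from 0 to 87, then the shift along the tool's x, y, z in mm, then the turn, a rotation vector about the tool's x, y, z in degrees. In form: [[grip, [dx, dy, dz], [wx, wy, wz]], ...]. A call has 1 to 12 rows; each row shifts and turns the pose as measured when the row begins, along the tool's axes as they then stand; what a row does not reach is not made up. A row lasts 1/8 s, in which the tool goes at most 62.5 mm and 10.7 degrees, less where a joint would pass 70% of its speed; a pose out of reach is approached as far as the arm can. A call with a gripper value outside its range is refused whole. The fingers move at their own pace and stop on an object; FORCE is the grip in N (left out, the last holds). Time passes only in rows, so rows that do not move let the fingers close. It gives the time, the measured TCP pose, the force and the opening at its end, in the units of the state.
- get_obs(): the state, without advancing time (a new reading comes with each control period).
- imaging.camera(name): name is "scene" or "top"; returns the picture (400x640x3 uint8, red, green, blue); there is no depth.
- imaging.camera_params(name): a dict with "camera_matrix" (3x3 intrinsics, pixels), "xyz" and "rotation" of the camera in the world. Camera axes: x right, y down, z forward; pixel columns grow to the right and rows downward; lengths in m; the calibration is good to about 2 mm. A picture is of the moment at which its call begins. camera_params takes no time and is no camera call.
- robot.hand_in(): hands the job in, once; it reports no verdict.
Trained networks look in the newest picture that a camera, given by its name, has taken for a name from the list of things; names that differ only in an ending like _2 or _b are one class to them, and where a whole thing is asked for, a point or a joint stands for the part that bears it (a point fixed in the world has none). Each returns a list of dicts, best first, with "confidence" (0 to 1); they miss things now and then, are a little off and sometimes report something else, mostly with a low value. They report only what shows in the picture. A call takes as long as a camera call. They do not tell look-alikes from the thing itself.
- imaging.cut_out(camera, target): "pixels" (400x640 bool, what is visible of it) and "box" ([centre column, centre row, width, height] in pixels, round what is visible of it).
- imaging.tip_of(camera, target): "pixel" ([column, row] in pixels: a listed point, or the origin of a listed thing).
The state is a dict: "time": time; "q": joint angles; "joint_velocities": joint speeds; "joint_torque": joint torques, N m; "position": TCP position; "tool_rot": TCP orientation; "ft_force": force on the tool from outside, world axes, zero at the start; "moment": the same for the moment, N m; "grip_width": finger opening in m.
Only numpy, scipy, OpenCV 4.12 (cv2) and the standard library are available. Lean on these libraries where they do the work, as an engineer would, in place of code of your own. Each camera call takes 0.05 s, during which the arm holds its last target. There are 200 camera calls.

## Working session

There is one attempt and no reset: what is moved stays moved. The work goes in short steps, Python scripts to look and compute and a shell command to move; the robot and the scene stay as the last step left them, time stands still between calls to the robot, and variables do not carry over. Pictures are saved under pics/ and viewed, about 8 in all and at most 12, crops included, and the job is handed in when it is done.

```bash
ls; mkdir -p pics; cat > h.py <<'E'
import numpy as np, cv2
from rig import get_obs, imaging, robot
from scipy.spatial.transform import Rotation as R
def P(c):
    p=imaging.camera_params(c); return np.array(p["camera_matrix"]),np.array(p["xyz"]),np.array(p["rotation"])
def ray(c,px):
    K,t,r=P(c); 
    if r.shape!=(3,3): r=R.from_quat(r).as_matrix()
    d=r@np.linalg.inv(K)@[px[0],px[1],1]; return t,d/np.linalg.norm(d)
def proj(c,X):
    K,t,r=P(c); 
    if r.shape!=(3,3): r=R.from_quat(r).as_matrix()
    v=K@(r.T@(np.asarray(X)-t)); return v[:2]/v[2]
def onz(c,px,z):
    t,d=ray(c,px); return t+d*(z-t[2])/d[2]
def tri(p1,p2):
    t1,d1=ray("scene",p1);t2,d2=ray("top",p2)
    s=np.linalg.lstsq(np.c_[d1,-d2],t2-t1,rcond=None)[0]
    a=t1+s[0]*d1;b=t2+s[1]*d2; return (a+b)/2,np.linalg.norm(a-b)
E
python3 - <<'E'
from h import *
for c in("scene","top"):
    im=imaging.camera(c); cv2.imwrite(f"pics/{c}0.png",im[:,:,::-1]); print(c,P(c))
    for n in("red_mid","red_foot","tower","seat","tray","amber_mid","blue_mid","home"):
        print(n,[(np.round(d["pixel"],1).tolist(),round(d["confidence"],2)) for d in imaging.tip_of(c,n)])
print(get_obs())
E
```

```text
pics
scene (array([[366.04425315,   0.        , 320.81101595],
       [  0.        , 366.04425315, 201.50736536],
       [  0.        ,   0.        ,   1.        ]]), array([1.18715988, 0.47205869, 1.16640305]), array([ 0.42721749,  0.8450385 , -0.28793764, -0.14313301]))
red_mid [([301.6, 208.0], 0.81), ([347.4, 214.7], 0.77), ([356.5, 189.8], 0.7), ([339.6, 253.0], 0.56), ([242.4, 181.9], 0.47)]
red_foot [([345.5, 220.8], 0.8), ([336.7, 260.0], 0.79), ([351.8, 195.5], 0.73), ([301.1, 212.5], 0.59), ([315.9, 185.3], 0.4), ([422.5, 300.7], 0.16)]
tower [([252.7, 208.7], 0.76)]
seat [([268.0, 161.6], 0.69), ([318.6, 186.9], 0.61)]
tray [([367.7, 240.9], 0.97)]
amber_mid [([370.8, 232.3], 0.91), ([265.0, 153.2], 0.49)]
blue_mid [([389.7, 243.1], 0.88)]
home [([268.3, 153.7], 0.87)]
top (array([[516.08766286,   0.        , 321.81617787],
       [  0.        , 516.08766286, 201.97713833],
       [  0.        ,   0.        ,   1.        ]]), array([0.39314143, 0.0225563 , 1.68341768]), array([ 0.71343011, -0.69876722,  0.04056751, -0.03310773]))
red_mid [([300.2, 222.7], 0.77), ([280.3, 1
[... 444 characters left out ...]

home [([405.3, 204.5], 0.7)]
{'time': 0.9, 'q': array([-1.38147586e+00,  5.27465816e-01,  1.43269399e+00,  1.94483948e-05,
        1.18139106e+00, -1.78516417e-01]), 'joint_velocities': array([-0.00208309, -0.00181098, -0.00012786,  0.00016594,  0.00021659,
        0.0019275 ]), 'joint_torque': array([-2.19707690e-04, -4.40001690e+01, -1.76988530e+01,  6.33472041e-02,
        5.03143680e-02, -1.45710908e-05]), 'position': array([ 0.22476912, -0.58316925,  0.22257134]), 'tool_rot': array([ 0.69518808,  0.12930073, -0.6951752 ,  0.12933021]), 'ft_force': array([ 0.50009182, -0.83423789,  0.24676889]), 'moment': array([-0.02810102,  0.01446782, -0.03089649]), 'grip_width': 0.08722158578090627}
```

View pictures.

```bash
python3 - <<'E'
import cv2,numpy as np
s=cv2.imread("pics/scene0.png");t=cv2.imread("pics/top0.png")
a=cv2.resize(s[120:320,200:460],None,fx=2.9,fy=2.9,interpolation=cv2.INTER_CUBIC)
b=cv2.resize(t[120:320,180:440],None,fx=2.9,fy=2.9,interpolation=cv2.INTER_CUBIC)
cv2.imwrite("pics/s1.png",a);cv2.imwrite("pics/t1.png",b)
E
```

```text
(no output)
```

View pics/s1.png

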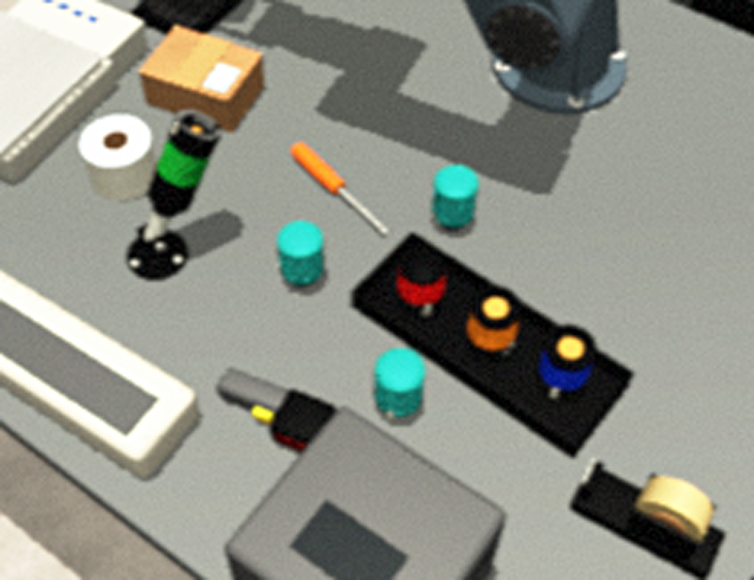

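View pics/t1.png

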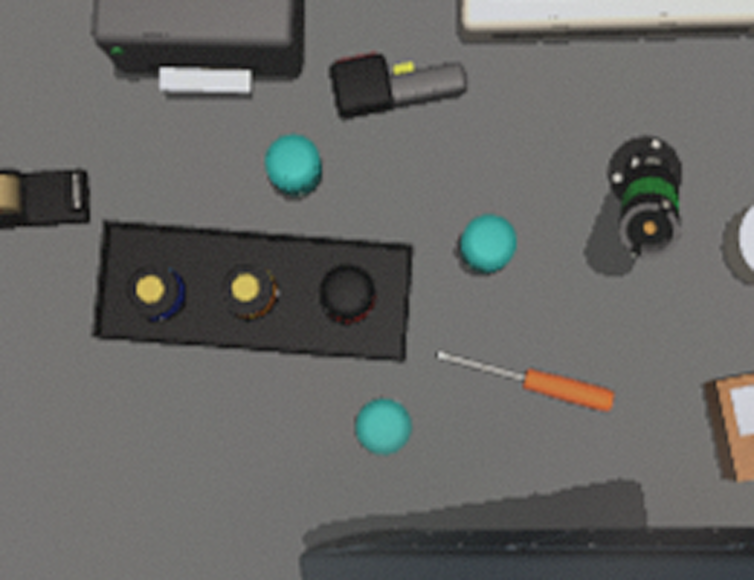

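```bash
python3 - <<'E'
from h import *
print("red",tri((347.4,214.7),(300.2,222.7)),"amber",tri((370.8,232.3),(262.9,219.8)),"blue",tri((389.7,243.1),(231,221.4)))
print("tower",onz("scene",(252.7,208.7),0),onz("top",(400.5,181.6),0))
print("seat",tri((268,161.6),(401.1,197.3)),"home",tri((268.3,153.7),(405.3,204.5)))
print("tray",onz("scene",(367.7,240.9),0),onz("top",(267.5,220.5),0))
print("mark", [onz("scene",(347.6,226.9),z) for z in(.028,.035,.04)])
print("tool",R.from_quat(get_obs()["tool_rot"]).as_matrix())
a=cv2.imread("pics/scene0.png");b=cv2.imread("pics/top0.png")
f=lambda i,c,r:cv2.resize(i[r-20:r+20,c-20:c+20],(400,400),interpolation=cv2.INTER_CUBIC)
f2=lambda i,c,r:np.clip(f(i,c,r).astype(float)*1.6+20,0,255).astype(np.uint8)
cv2.imwrite("pics/c2.png",np.hstack([f2(a,345,218),f2(a,265,168)]))
E
```

```text
red (array([0.49539067, 0.07596969, 0.05426192]), np.float64(0.0044656326766721105)) amber (array([0.5047439 , 0.19013743, 0.04943071]), np.float64(0.005293905256724819)) blue (array([0.50225829, 0.27909175, 0.05700697]), np.float64(0.0283929119019068))
tower [ 0.65814437 -0.25991958  0.        ] [ 0.64257444 -0.25164899  0.        ]
seat (array([ 0.5672948 , -0.22128063,  0.21491066]), np.float64(0.0066272590674509154)) home (array([ 0.54656444, -0.23258837,  0.23071017]), np.float64(0.011253582428731422))
tray [0.51497595 0.18590874 0.        ] [0.50488457 0.18256634 0.        ]
mark [array([0.52375989, 0.10030767, 0.028     ]), array([0.52783911, 0.10259355, 0.035     ]), array([0.53075284, 0.10422633, 0.04      ])]
tool [[ 2.55362624e-05  3.59590967e-01 -9.33110034e-01]
 [-3.76616191e-05 -9.33110033e-01 -3.59590968e-01]
 [-9.99999999e-01  4.43250439e-05 -1.02853646e-05]]
```

View pics/c2.png

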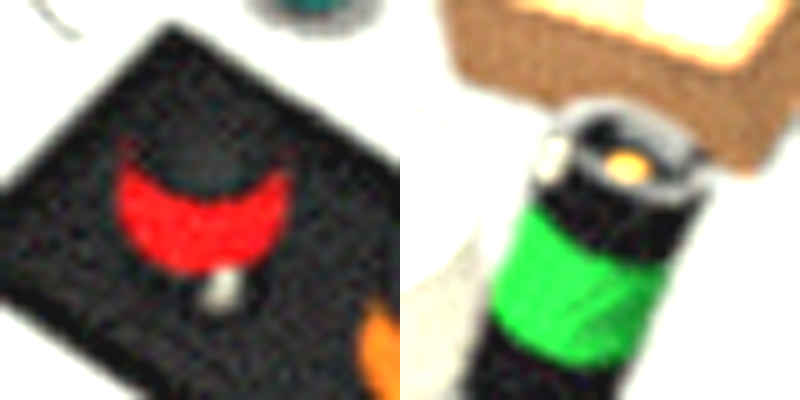

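```bash
cat > ov.py <<'E'
from h import *
def seatframe(psi):  # psi: azimuth of tower +x
    x=np.array([np.cos(psi),np.sin(psi),0]); z=-x*.5+np.array([0,0,np.sqrt(.75)]); y=np.cross(z,x); y/=np.linalg.norm(y); return np.c_[np.cross(y,z),y,z]
def circ(c,F,r): 
    a=np.linspace(0,2*np.pi,40); return c+r*(np.cos(a)[:,None]*F[:,0]+np.sin(a)[:,None]*F[:,1])
def draw(c,im,u,v,h,k,curves):
    o=cv2.resize(im[v-h:v+h,u-h:u+h],None,fx=k,fy=k,interpolation=cv2.INTER_CUBIC)
    o=np.clip(o.astype(float)*1.5+15,0,255).astype(np.uint8)
    for col,pts in curves:
        q=np.array([(proj(c,p)-[u-h-.5,v-h-.5])*k-.5 for p in pts]); cv2.polylines(o,[np.int32(q*8)],False,col,1,cv2.LINE_AA,3)
    return o
E
python3 - <<'E'
from ov import *
s=np.array(onz("scene",(267.5,163),.2));t=np.array(onz("top",(404.1,198.6),.2)); print("seat",s,t)
S=(s+t)/2
fo=(np.array(onz("scene",(252.7,208.7),0))+onz("top",(400.5,181.6),0))/2
d=fo-S; psi=np.arctan2(d[1],d[0]); print("foot",fo,"psi",np.degrees(psi),np.hypot(d[0],d[1]))
F=seatframe(psi)
L=np.array(onz("top",(300,220.7),.084)); print("lampXY top",L, "scene lens?")
I=np.eye(3)
cv=[((255,0,255),circ(S,F,.03)),((255,255,0),circ(S,F,.023)),((0,255,255),circ(fo,I,.042)),((0,0,255),circ(L*[1,1,0]+[0,0,.084],I,.03)),((255,0,255),circ(L*[1,1,0]+[0,0,.025],I,.03)),((0,255,255),[S,S-.1*F[:,2]])]
a=cv2.imread("pics/scene0.png");b=cv2.imread("pics/top0.png")
o=np.vstack([np.hstack([draw("scene",a,260,185,36,6,cv[:3]+cv[5:]) ,draw("scene",a,346,216,25,9,cv[3:5])[:432,:432]]),np.hstack([draw("top",b,402,190,36,6,cv[:3]+cv[5:]),draw("top",b,300,221,25,9,cv[3:5])[:432,:432]])])
cv2.imwrite("pics/o1.png",cv2.resize(o,(600,600)) if 0 else o[:, :])
print(o.shape)
cv2.imwrite("pics/o1.png",cv2.resize(o,None,fx=.69,fy=.69,interpolation=cv2.INTER_AREA))
E
```

```text
seat [ 0.56543519 -0.23210644  0.2       ] [ 0.56342909 -0.22973311  0.2       ]
foot [ 0.65035941 -0.25578428  0.        ] psi -16.1386951234944 0.0894524371804412
lampXY top [0.5007979  0.07385674 0.084     ] scene lens?
(864, 864, 3)
```

View pics/o1.png

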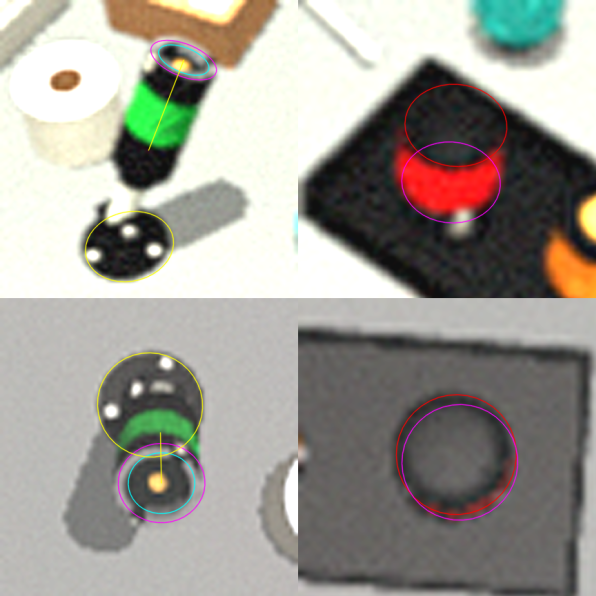

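The target is the red lens with the black cap in the tray, at scene (346,217) and top (300,221). The three turquoise ones, at scene (304,207), (357,188) and (338,252), stand outside the tray. The first lamp mark is at scene (347,227), and a tower mark at scene (260,164). I'm moving over the lamp while I refine the tower fit.

```bash
python3 -m inch '[[87,[0,-43,-41],[0,0,0]],[87,[0,-43,-41],[0,0,0]],[87,[0,-43,-41],[0,0,0]],[87,[0,-43,-41],[0,0,0]],[87,[0,-43,-41],[0,0,0]],[87,[0,-43,-41],[0,0,0]],[87,[0,-43,-41],[0,0,0]],[87,[0,-43,-41],[0,0,0]],[87,[0,-43,-41],[0,0,0]],[87,[0,-43,-41],[0,0,0]],[87,[0,-43,-41],[0,0,0]],[87,[0,-41,-41],[0,0,0]]]'
cat > fit.py <<'E'
from ov import *
from scipy.optimize import minimize
G={}
for c in("scene","top"):
    im=cv2.imread(f"pics/{c}0.png").astype(int); u,v=((262,170) if c=="scene" else (402,190))
    m=np.zeros(im.shape[:2],np.float32); w=(im[:,:,1]-np.maximum(im[:,:,0],im[:,:,2]))
    m[v-30:v+30,u-30:u+30]=np.clip(w/max(1,np.percentile(w[v-30:v+30,u-30:u+30],96)),0,1)[v-30:v+30,u-30:u+30]; G[c]=(m,u,v)
def model(c,S,F,d1,d2):
    m,u,v=G[c]; k=8; o=np.zeros((60*k,60*k),np.uint8)
    f=lambda d:np.array([(proj(c,p)-[u-30.5,v-30.5])*k for p in circ(S-d*F[:,2],F,.03)],np.float32)
    A,B=f(d1),f(d2); cv2.fillConvexPoly(o,np.int32(cv2.convexHull(np.r_[A,B])),255); cv2.fillConvexPoly(o,np.int32(A),0)
    return cv2.blur(cv2.resize(o,(60,60),interpolation=cv2.INTER_AREA).astype(np.float32)/255,(1,1))
def cost(p):
    F=seatframe(p[2]); S=np.array([p[0],p[1],.2]); e=0
    for c,(m,u,v) in G.items(): e+=((model(c,S,F,p[3],p[4])-m[v-30:v+30,u-30:u+30])**2).sum()
    return e
if __name__=="__main__":
    for st in (-.28,-.4,-.1):
        x0=np.array([.5644,-.231,st,.02,.05]); sx=np.vstack([x0]+[x0+d for d in np.diag([.005,.005,.12,.008,.008])])
        r=minimize(cost,x0,method="Nelder-Mead",options=dict(initial_simplex=sx,maxiter=500)); p=r.x; print(p.round(4),np.degrees(p[2]).round(1),round(r.fun,1))
    F=seatframe(p[2]);S=np.array([*p[:2],.2])
    for th in range(0,360,5):
        for dep in(.006,):
            q=proj("scene",S-dep*F[:,2]+.03*(np.cos(np.radians(th))*F[:,0]+np.sin(np.radians(th))*F[:,1]))
            if abs(q-[260,163.8]).max()<2.5: print(th,q)
E
python3 fit.py
```

```text
time: 2.4
position: [0.5112, 0.0846, 0.2224]
tool_rot: [0.699, 0.121, -0.692, 0.13]
ft_force: [1.5, -0.3, 0.4]
grip_width: 0.087Traceback (most recent call last):
  File "fit.py", line 20, in <module>
    r=minimize(cost,x0,method="Nelder-Mead",options=dict(initial_simplex=sx,maxiter=500)); p=r.x; print(p.round(4),np.degrees(p[2]).round(1),round(r.fun,1))
    res = _minimize_neldermead(fun, x0, args, callback, bounds=bounds,
                               **options)
    fxcc = func(xcc)
    fx = function(np.copy(x), *(wrapper_args + args))
  File "fit.py", line 15, in cost
    for c,(m,u,v) in G.items(): e+=((model(c,S,F,p[3],p[4])-m[v-30:v+30,u-30:u+30])**2).sum()
                                     ~~~~~^^^^^^^^^^^^^^^^^
  File "fit.py", line 11, in model
    A,B=f(d1),f(d2); cv2.fillConvexPoly(o,np.int32(cv2.convexHull(np.r_[A,B])),255); cv2.fillConvexPoly(o,np.int32(A),0)
              ~^^^^
  File "fit.py", line 10, in <lambda>
    f=lambda d:np.array([(proj(c,p)-[u-30.5,v-30.5])*k for p in circ(S-d*F[:,2],F,.03)],np.float32)
                          ~~~~^^^^^
  File "h.py", line 11, in proj
    K,t,r=P(c);
          ~^^^
  File "h.py", line 5, in P
    p=imaging.camera_params(c); return np.array(p["camera_matrix"]),np.array(p["xyz"]),np.array(p["rotation"])
ValueError: time passes only in moves, steps and waits
```

```bash
python3 -m inch '[[87,[5,0,0],[-10.5,0,0]],[87,[5,0,0],[-10.5,0,0]],[87,[5,0,0],[-10.5,0,0]],[87,[5,0,0],[-10.5,0,0]],[87,[5,0,0],[-10.5,0,0]],[87,[5,0,0],[-10.5,0,0]],[87,[5,0,0],[-10.5,0,0]],[87,[5,0,0],[-10.5,0,0]],[87,[5,0,0],[-10.5,0,0]],[87,[5,0,0],[-10.5,0,0]],[87,[5,0,0],[-10.5,0,0]],[87,[0,0,0],[0,0,0]]]'
sed -i 's/^def P(c):/import functools\n@functools.lru_cache\ndef P(c):/' h.py
cat >> h.py <<'E'
def rel(target,Rt):  # tool-axes shift (mm) and rotvec (deg) to reach target TCP / tool rotation
    o=get_obs(); M=R.from_quat(o["tool_rot"]); 
    print("t",round(o["time"],2),"TCP",o["position"].round(4),"q6",np.degrees(o["q"][5]).round(1),"F",o["ft_force"].round(1),"g",round(o["grip_width"],4))
    return (M.inv().apply(np.asarray(target)-o["position"])*1e3).round(1),np.degrees((M.inv()*R.from_matrix(Rt)).as_rotvec()).round(1)
def down(phi):
    a=np.radians(phi);x=np.array([0,0,-1.]);y=np.array([np.cos(a),np.sin(a),0]);return np.c_[x,y,np.cross(x,y)]
E
python3 - <<'E'
from h import *
print(rel([.5,.074,.1],down(58)))
print(R.from_quat(get_obs()["tool_rot"]).as_matrix().round(3))
E
python3 fit.py
```

```text
time: 3.9
position: [0.5157, 0.0901, 0.1675]
tool_rot: [0.249, 0.654, -0.251, 0.669]
ft_force: [0.2, 0.1, 0.6]
grip_width: 0.0871
t 3.9 TCP [0.5157 0.0901 0.1675] q6 -50.2 F [0.2 0.1 0.6] g 0.0871
(array([ 67.4, -22.8,  -2.5]), array([-9.4,  1.2, -0.2]))
[[ 0.019  0.661  0.75 ]
 [-0.01   0.751 -0.661]
 [-1.     0.005  0.021]]
[ 0.5625 -0.229  -0.3329  0.0256  0.0778] -19.1 108.7
[ 0.5644 -0.2267 -0.4247  0.0217  0.0767] -24.3 115.0
[ 0.5626 -0.2303 -0.2904  0.0258  0.0783] -16.6 107.2
0 [261.17235831 164.42525433]
5 [261.57960213 164.85083719]
10 [262.03620938 165.27142423]
325 [259.90626274 161.58820722]
330 [259.90723207 161.9557005 ]
335 [259.96934493 162.34090939]
340 [260.0923919  162.74089496]
345 [260.27566739 163.15257258]
350 [260.5179676  163.57273646]
355 [260.81759337 163.99808607]
```

```bash
python3 -m inch '[[87,[30,-22.5,-1],[0,1.2,-0.2]],[87,[0,0,0],[0,0,0]]]'
python3 - <<'E'
from h import *
print(rel([.5,.074,.043],down(49)))
for c in("scene",):
    im=imaging.camera(c)[:,:,::-1]; cv2.imwrite("pics/g1.png",cv2.resize(im[170:270,290:410],(720,600),interpolation=cv2.INTER_CUBIC))
E
```

```text
time: 4.15
position: [0.5017, 0.0736, 0.1379]
tool_rot: [0.252, 0.66, -0.251, 0.662]
ft_force: [1.3, 0.2, 0.4]
grip_width: 0.0868
t 4.15 TCP [0.5017 0.0736 0.1379] q6 -52.7 F [1.3 0.2 0.4] g 0.0868
(array([94.9, -1.2, -1.7]), array([-0.7,  0.1, -0.2]))
```

View pics/g1.png

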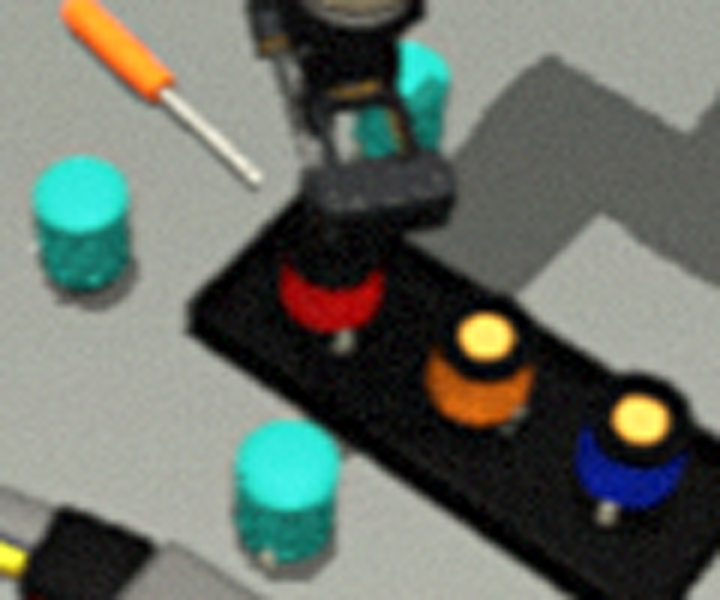

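The gripper sits centred over the red lamp at view (330,290), with its mark at (343,340). Now I'll descend and grip.

```bash
python3 -m inch '[[87,[19,-1.2,-1.7],[0,0,0]],[87,[19,0,0],[0,0,0]],[87,[19,0,0],[0,0,0]],[87,[19,0,0],[0,0,0]],[87,[18,0,0],[0,0,0]],[87,[0,0,0],[0,0,0]],[50,[0,0,0],[0,0,0]],[50,[0,0,0],[0,0,0]],[50,[0,0,0],[0,0,0]],[50,[0,0,0],[0,0,0]],[50,[0,0,0],[0,0,0]],[50,[0,0,0],[0,0,0]]]' 40
python3 - <<'E'
from h import *
print(rel([.5,.074,.043],down(49)))
E
```

```text
time: 5.7
position: [0.5193, 0.0774, 0.0547]
tool_rot: [0.259, 0.646, -0.249, 0.673]
ft_force: [0.3, -0.7, -1.3]
grip_width: 0.0628
t 5.7 TCP [0.5193 0.0774 0.0547] q6 -51.9 F [ 0.3 -0.7 -1.3] g 0.0628
(array([ 10.9, -15.8, -12.4]), array([-1.2,  1.8, -1.6]))
```

```bash
python3 -m inch '[[87,[0,0,0],[0,0,0]],[87,[0,0,0],[0,0,0]],[87,[0,0,0],[0,0,0]],[87,[0,0,0],[0,0,0]]]'
python3 - <<'E'
from h import *
print(rel([.5,.074,.043],down(49)))
im=imaging.camera("scene")[:,:,::-1]; im2=imaging.camera("top")[:,:,::-1]
cv2.imwrite("pics/g2.png",np.hstack([cv2.resize(im[180:260,310:390],(400,400),interpolation=cv2.INTER_CUBIC),cv2.resize(im2[180:260,250:330],(400,400),interpolation=cv2.INTER_CUBIC)]))
E
```

```text
time: 6.2
position: [0.5196, 0.0773, 0.0547]
tool_rot: [0.259, 0.646, -0.249, 0.673]
ft_force: [0.4, -0.2, -0.2]
grip_width: 0.0857
t 6.2 TCP [0.5196 0.0773 0.0547] q6 -51.9 F [ 0.4 -0.2 -0.2] g 0.0857
(array([ 10.9, -16. , -12.7]), array([-1.2,  1.8, -1.6]))
```

View pics/g2.png

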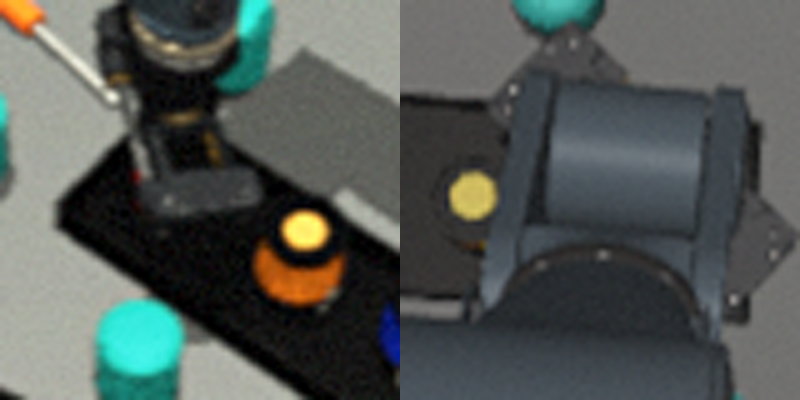

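```bash
python3 -m inch '[[87,[0,-5,-4],[0,0.6,-0.5]],[87,[0,-5,-4],[0,0.6,-0.5]],[87,[0,-4,-4],[0,0.6,-0.5]],[87,[0,0,0],[0,0,0]]]'
python3 - <<'E'
from h import *
print(rel([.5,.074,.043],down(49)))
im=imaging.camera("scene"); print([(d["confidence"],d["box"],) for d in imaging.cut_out("scene","red_mid")][:4])
m=(im[:,:,0].astype(int)-im[:,:,1]>70)&(np.arange(640)[None]>330)&(np.arange(640)[None]<352)&(np.arange(400)[:,None]>195)&(np.arange(400)[:,None]<235);v,u=np.nonzero(m);print(len(u),u.min(),u.max(),v.max(),u.mean(),v.mean())
a=cv2.imread("pics/scene0.png")[:,:,::-1]
m=(a[:,:,0].astype(int)-a[:,:,1]>70)&(np.arange(640)[None]>330)&(np.arange(640)[None]<356)&(np.arange(400)[:,None]>195)&(np.arange(400)[:,None]<235);v,u=np.nonzero(m);print(len(u),u.min(),u.max(),v.max())
E
```

```text
time: 6.8
position: [0.4996, 0.0748, 0.0542]
tool_rot: [0.255, 0.661, -0.254, 0.659]
ft_force: [0.1, 0.1, -1.1]
grip_width: 0.0867
t 6.8 TCP [0.4996 0.0748 0.0542] q6 -52.2 F [ 0.1  0.1 -1.1] g 0.0867
(array([11.2, -0.4,  0.9]), array([-1.2, -0.2,  0. ]))
[(0.83, [336.0, 251.1, 15.7, 20.9])]
32 337 341 224 338.53125 219.59375
115 337 353 224
```

```bash
python3 -m inch '[[87,[4,0,0],[0,0,0]],[87,[4,0,0],[0,0,0]],[87,[3,0,0],[0,0,0]],[87,[0,0,0],[0,0,0]]]'
python3 - <<'E'
from h import *
print(rel([.5,.074,.043],down(49)))
E
```

```text
time: 7.4
position: [0.5004, 0.0749, 0.0422]
tool_rot: [0.255, 0.661, -0.254, 0.659]
ft_force: [-0.3, -0.3, 1.2]
grip_width: 0.087
t 7.4 TCP [0.5004 0.0749 0.0422] q6 -52.2 F [-0.3 -0.3  1.2] g 0.087
(array([-0.8, -0.9,  0.3]), array([-1.1, -0.1, -0. ]))
```

```bash
python3 -m inch '[[50,[0,0,0],[0,0,0]],[50,[0,0,0],[0,0,0]],[50,[0,0,0],[0,0,0]],[50,[0,0,0],[0,0,0]],[50,[0,0,0],[0,0,0]],[50,[0,0,0],[0,0,0]],[50,[0,0,0],[0,0,0]],[50,[0,0,0],[0,0,0]]]' 45
python3 - <<'E'
from h import *
print(rel([.5,.074,.14],down(49)))
E
```

```text
time: 8.4
position: [0.5012, 0.075, 0.0425]
tool_rot: [0.255, 0.66, -0.254, 0.66]
ft_force: [0.2, 0.2, -1.5]
grip_width: 0.0597
t 8.4 TCP [0.5012 0.075  0.0425] q6 -52.2 F [ 0.2  0.2 -1.5] g 0.0597
(array([-97.5,  -1.4,  -0.3]), array([-1.2, -0.1, -0.1]))
```

```bash
python3 -m inch '[[50,[-8,0,0],[0,0,0]],[50,[-16,0,0],[0,0,0]],[50,[-22,0,0],[0,0,0]],[50,[-26,0,0],[0,0,0]],[50,[-30,0,0],[0,0,0]],[50,[-30,0,0],[0,0,0]],[50,[-30,0,0],[0,0,0]],[50,[-30,0,0],[0,0,0]],[50,[-20,0,0],[0,0,0]],[50,[0,0,0],[0,0,0]]]'
cat >> h.py <<'E'
from ov import seatframe
S=np.array([.563,-.230,.2]); PSI=-17.; OFF=.0065; DEL=1.0
def goal(mid,lug,dx=0,dy=0):
    F=seatframe(np.radians(PSI)); a=np.radians(lug-DEL); x=-F[:,2]; y=np.cos(a)*F[:,0]+np.sin(a)*F[:,1]
    return S+(mid-OFF)*F[:,2]+dx*F[:,0]+dy*F[:,1],np.c_[x,y,np.cross(x,y)]
def st():
    o=get_obs();F=seatframe(np.radians(PSI));M=R.from_quat(o["tool_rot"]).as_matrix()
    p=F.T@(o["position"]-S); e=F.T@M
    print("t",round(o["time"],2),"seat xy mid(mm)",((p+[0,0,OFF])*1e3).round(1),"lug",(np.degrees(np.arctan2(e[1,1],e[0,1]))+DEL).round(1),"axis tilt",np.degrees(e[:2,0]).round(1),"Fseat",(F.T@o["ft_force"]).round(1),"Mseat",(F.T@o["moment"]).round(2),"q6",np.degrees(o["q"][5]).round(0),"g",round(o["grip_width"]*1e3,1))
E
sed -i 's/^from h import \*/import h\nfrom h import */' ov.py
sed -i 's/^from ov import seatframe//' h.py
python3 - <<'E'
s=open('ov.py').read().split('\n'); i=[k for k,l in enumerate(s) if l.startswith('def seatframe')][0]
# move seatframe def into h
d=s[i:i+2]; del s[i:i+2]; open('ov.py','w').write('\n'.join(s))
h=open('h.py').read(); open('h.py','w').write('\n'.join(d)+'\n'+h)
E
python3 - <<'E'
from h import *
print(rel(*goal(.08,10))); st()
E
```

```text
time: 9.65
position: [0.4963, 0.0745, 0.263]
tool_rot: [0.254, 0.663, -0.255, 0.657]
ft_force: [0.6, 0.8, -1.0]
grip_width: 0.0595
t 9.65 TCP [0.4963 0.0745 0.263 ] q6 -52.1 F [ 0.6  0.8 -1. ] g 0.0595
(array([  -1.3, -196.6,  220.5]), array([ 54.5, -19. ,  25.4]))
t 9.65 seat xy mid(mm) [-100.8  271.7  137.5] lug 69.0 axis tilt [-29.1  -0.1] Fseat [-0.3  1.  -1. ] Mseat [ 0.06 -0.16 -0.07] q6 -52.0 g 59.5
```

```bash
python3 -m inch '[[50,[-6,-28,31],[0,0,0]],[50,[-6,-28,31],[0,0,0]],[50,[-6,-28,31],[0,0,0]],[50,[-6,-28,31],[0,0,0]],[50,[-6,-28,31],[0,0,0]],[50,[0,-20,22],[0,0,0]],[50,[0,0,0],[9.1,-3.2,4.2]],[50,[0,0,0],[9.1,-3.2,4.2]],[50,[0,0,0],[9.1,-3.2,4.2]],[50,[0,0,0],[9.1,-3.2,4.2]],[50,[0,0,0],[9.1,-3.2,4.2]],[50,[0,0,0],[9.1,-3.2,4.2]]]'
python3 - <<'E'
from h import *
print(rel(*goal(.08,10))); st()
E
```

```text
time: 11.15
position: [0.5098, -0.1672, 0.2761]
tool_rot: [0.616, 0.294, -0.431, 0.59]
ft_force: [-0.2, -0.5, -1.4]
grip_width: 0.0595
t 11.15 TCP [ 0.5098 -0.1672  0.2761] q6 -37.2 F [-0.2 -0.5 -1.4] g 0.0595
(array([26.8, 16.5, 46.8]), array([-1.6,  0.2,  1.4]))
t 11.15 seat xy mid(mm) [-21.8  44.5 107. ] lug 8.4 axis tilt [-1.3 -0.4] Fseat [-0.8 -0.5 -1.2] Mseat [ 0.01  0.33 -0.02] q6 -37.0 g 59.5
```

```bash
python3 -m inch '[[50,[5,4,12],[0,0,0.7]],[50,[5,4,12],[0,0,0.7]],[50,[5,4,12],[0,0,0]],[50,[5,4,10],[0,0,0]],[50,[0,0,0],[0,0,0]]]'
python3 - <<'E'
from h import *
from ov import draw,circ
print(rel(*goal(.08,10))); st()
o=get_obs();F=seatframe(np.radians(PSI));M=R.from_quat(o["tool_rot"]).as_matrix();T=np.c_[M[:,1],M[:,2],-M[:,0]]
tcp=o["position"]; base=tcp+.0385*M[:,0]; I=T
cv=[((255,0,255),circ(S,F,.03)),((0,255,255),circ(base-.021*M[:,0],I,.03)),((255,255,0),circ(base,I,.019)),((0,0,255),[base-.1*M[:,0],base+.14*M[:,0]])]
out=[]
for c,u,v in(("scene",262,160),("top",400,200)):
    im=imaging.camera(c)[:,:,::-1].copy(); cv2.imwrite(f"pics/{c}_pre.png",im)
    out+=[draw(c,im,u,v,32,6,[]),draw(c,im,u,v,32,6,cv)]
cv2.imwrite("pics/o2.png",cv2.resize(np.vstack([np.hstack(out[:2]),np.hstack(out[2:])]),(600,600)))
E
```

```text
time: 11.78
position: [0.5188, -0.2142, 0.2621]
tool_rot: [0.62, 0.292, -0.426, 0.591]
ft_force: [0.6, -0.0, -1.4]
grip_width: 0.0594
t 11.78 TCP [ 0.5188 -0.2142  0.2621] q6 -47.4 F [ 0.6 -0.  -1.4] g 0.0594
(array([3.6, 9.2, 3.4]), array([-1.7, -0.2,  0.8]))
t 11.78 seat xy mid(mm) [-9.5  2.2 83.8] lug 8.3 axis tilt [-0.8  0.1] Fseat [-0.2  0.1 -1.5] Mseat [ 0.06  0.29 -0.07] q6 -47.0 g 59.4
```

View pics/o2.png

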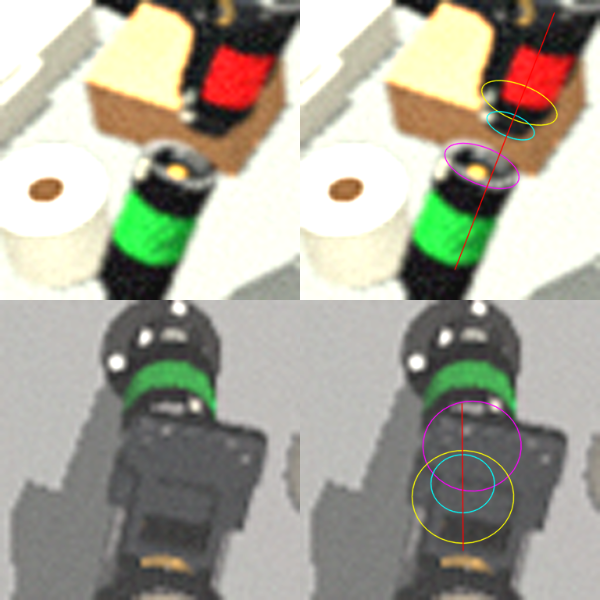

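```bash
python3 - <<'E'
from h import *
def cen(f,u,v,h=4):
    a=cv2.imread(f)[v-h:v+h+1,u-h:u+h+1].astype(float); w=a.min(2); print(f,np.int32(w).tolist() if 0 else ""); w=np.clip(w-np.percentile(w,60),0,None); w[w<.4*w.max()]=0
    g=np.mgrid[-h:h+1,-h:h+1]; return np.array([u+(w*g[1]).sum()/w.sum(),v+(w*g[0]).sum()/w.sum()])
t0=cen("pics/top0.png",409,190);t1=cen("pics/top_pre.png",409,190);s1=cen("pics/scene_pre.png",260,164,3)
print(t0,t1,s1)
for psi in(-14,-17,-20):
  F=seatframe(np.radians(psi))
  for b in(-30,-25,-20,-15,-10,-5,0):
    for d in(.006,.009,.012):
      b_=np.radians(b);X=S-d*F[:,2]+.0302*(np.cos(b_)*F[:,0]+np.sin(b_)*F[:,1]); e=proj("scene",X)-s1;f=proj("top",X)-t1
      if np.hypot(*e)+np.hypot(*f)<3: print(psi,b,d,e.round(1),f.round(1))
a=cv2.imread("pics/scene_pre.png").astype(int); print(a[140:166,262:276].min(2)*0 if 0 else "")
m=(a[:,:,2]-a[:,:,1]>90)&(a[:,:,2]-a[:,:,0]>90); m[:120]=0;m[170:]=0;m[:,:240]=0;m[:,310:]=0;v,u=np.nonzero(m)
for r in range(v.min(),v.max()+1): print(r,u[v==r].min(),u[v==r].max(),end="; ")
E
```

```text
pics/top0.png 
pics/top_pre.png 
pics/scene_pre.png 
[408.36068111 190.84365325] [407.92972973 190.28648649] [257.96793003 162.63702624]

138 277 278; 139 276 280; 140 276 284; 141 275 287; 142 275 286; 143 275 286; 144 274 285; 145 274 285; 146 274 285; 147 274 284; 148 273 284; 149 275 283; 150 278 282;
```

```bash
python3 - <<'E'
from h import *
print(cv2.imread("pics/top_pre.png").min(2)[186:195,403:414]);print(cv2.imread("pics/scene_pre.png").min(2)[158:170,255:268])
s1=np.array([259.9,163.8]);t1=np.array([409.2,190.0])
res=[]
for psi in(-14,-17,-20):
  F=seatframe(np.radians(psi))
  for b in range(-35,6,3):
    for d in(.004,.007,.01):
      b_=np.radians(b);X=S-d*F[:,2]+.0302*(np.cos(b_)*F[:,0]+np.sin(b_)*F[:,1]); e=proj("scene",X)-s1;f=proj("top",X)-t1
      res.append((np.hypot(*e)+np.hypot(*f),psi,b,d,e.round(1),f.round(1)))
for r in sorted(res,key=lambda r:r[0])[:12]: print(*r)
E
```

```text
[[ 31  35  31  39  37  34  42  39  41  37  29]
 [ 27  27  27  22  28  32  35  38  41  40  31]
 [ 30  29  29  30  26  46  43  36  40  39  32]
 [ 48  37  33  32  24  69 103  80  44  38  35]
 [ 91  86  84  89  52  80 142 109  46  35  39]
 [ 81  88  95  92  57  58 104  88  43  34  36]
 [ 32  49  59  54  33  26  31  43  41  26  32]
 [ 37  34  32  34  33  32  35  34  30  28  28]
 [ 56  57  49  44  36  37  35  31  35  34  30]]
[[145 123 120  95  66  60  84 109 127 123 119 107 104]
 [154 157 145 145 124 107 120 128 120  88  71  77  97]
 [155 154 156 157 147 121 118  96  63  38  17  39  77]
 [158 154 157 152 135 117  98  70  23   6   2  33  61]
 [154 155 150 145 133 152 128  68  31  13   4  17  28]
 [154 156 156 146 141 142 109  76  70  58  40  36  44]
 [154 153 151 136 147 128  77  43  72  88  84  77  80]
 [157 157 145 114 138 104  50  13  35  69  92  95  95]
 [157 158 130  80  64  46  21   0   5  19  45  58  85]
 [155 156 129  62  21   3   3   3   5   0   4  18  32]
 [154 145 106  49  17   0   9   6  13   6  14   9   2]
 [156 125  77  27   0  11   0   6   5   1   6   5   8]]
1.0360188847318639 -14 -14 0.007 [0.4 0. ] [ 0.4 -0.5]
1.0395901632564954 -17 -11 0.007 [ 0.4 -0. ] [ 0.4 -0.5]
1.0444503889635857 -20 -8 0.007 [ 0.4 -0. ] [ 0.4 -0.5]
1.2360873329375328 -14 -17 0.007 [ 0.2 -0.2] [ 0.9 -0.2]
1.273151081146637 -17 -14 0.007 [ 0.3 -0.3] [ 0.9 -0.2]
1.2943981558499926 -14 -11 0.004 [ 0.8 -0.4] [-0.  -0.4]
1.30131060468881 -20 -11 0.007 [ 0.3 -0.3] [ 0.9 -0.2]
1.326802802697458 -17 -8 0.004 [ 0.8 -0.5] [-0.1 -0.4]
1.3588125648260958 -20 -5 0.004 [ 0.8 -0.5] [-0.1 -0.4]
1.3657445961300865 -17 -8 0.007 [0.6 0.2] [-0.1 -0.8]
1.3658421178321287 -20 -5 0.007 [0.6 0.2] [-0.1 -0.8]
1.372163592214711 -14 -11 0.007 [0.6 0.3] [-0.1 -0.8]
```

```bash
python3 - <<'E'
from h import *
print(rel(*goal(.080,0)))
E
python3 -m inch '[[50,[0,3,1],[2,0,0.4]],[50,[0,3,1],[2,0,0.4]],[50,[1,3,1],[2,0,0]],[50,[1,0,0],[2,0,0]],[50,[0,0,0],[2,0,0]]]'
python3 - <<'E'
from h import *
print(rel(*goal(.049,0))); st()
E
```

```text
t 11.88 TCP [ 0.5184 -0.2131  0.2622] q6 -47.4 F [ 0.4 -0.4 -1. ] g 0.0592
(array([4. , 9.7, 4.4]), array([ 8.3, -0.2,  0.8]))
time: 12.5
position: [0.5268, -0.2166, 0.2658]
tool_rot: [0.675, 0.248, -0.445, 0.534]
ft_force: [-0.2, 0.6, -0.3]
grip_width: 0.0592
t 12.5 TCP [ 0.5268 -0.2166  0.2658] q6 -37.6 F [-0.2  0.6 -0.3] g 0.0592
(array([33.7,  0.6,  2.4]), array([-2.3, -0.3, -0. ]))
t 12.5 seat xy mid(mm) [-0.5  2.2 82.7] lug -2.3 axis tilt [0.1 0.3] Fseat [-0.5  0.5 -0. ] Mseat [0.01 0.36 0.04] q6 -38.0 g 59.2
```

```bash
python3 -m inch '[[50,[6,0,1.2],[0,0,0]],[50,[6,0,1],[0,0,0]],[50,[6,0,0],[0,0,0]],[50,[6,0,0],[0,0,0]],[50,[4,0,0],[0,0,0]],[50,[3,0,0],[0,0,0]],[50,[0,0,0],[0,0,0]]]'
python3 - <<'E'
from h import *
print(rel(*goal(.040,-2))); st()
E
```

```text
time: 13.38
position: [0.5418, -0.2232, 0.2362]
tool_rot: [0.675, 0.248, -0.446, 0.533]
ft_force: [-0.5, -0.5, -1.5]
grip_width: 0.0595
t 13.38 TCP [ 0.5418 -0.2232  0.2362] q6 -40.2 F [-0.5 -0.5 -1.5] g 0.0595
(array([9. , 1.2, 0.2]), array([-0.3, -0.3,  0. ]))
t 13.38 seat xy mid(mm) [-1.2  0.3 49. ] lug -2.3 axis tilt [-0.   0.3] Fseat [-1.1 -0.7 -1.1] Mseat [-0.    0.38  0.01] q6 -40.0 g 59.5
```

Aligned. I'll enter the mouth slowly and watch the force.

```bash
python3 -m inch '[[50,[2,1.2,0],[0,0,0]],[50,[2,0,0],[0,0,0]],[50,[2,0,0],[0,0,0]],[50,[0,0,0],[0,0,0]]]'
python3 -c "
from h import *
st()"
python3 -m inch '[[50,[2,0,0],[0,0,0]],[50,[2,0,0],[0,0,0]],[50,[0,0,0],[0,0,0]]]'
python3 -c "
from h import *
st()"
```

```text
time: 13.88
position: [0.5458, -0.2234, 0.2318]
tool_rot: [0.675, 0.249, -0.445, 0.533]
ft_force: [-0.1, 0.6, -1.0]
grip_width: 0.0592
t 13.88 seat xy mid(mm) [-0.   1.3 43.2] lug -2.3 axis tilt [-0.   0.4] Fseat [-0.8  0.6 -0.7] Mseat [0.19 0.32 0.04] q6 -40.0 g 59.2
time: 14.25
position: [0.5473, -0.223, 0.2294]
tool_rot: [0.675, 0.249, -0.445, 0.534]
ft_force: [-2.1, 1.6, 1.9]
grip_width: 0.059
t 14.25 seat xy mid(mm) [-0.1  2.1 40.5] lug -2.2 axis tilt [-0.   0.5] Fseat [-1.2  0.9  2.8] Mseat [ 0.25  0.63 -0.01] q6 -41.0 g 59.0
```

```bash
python3 -m inch '[[50,[0,0,2],[0,0,0]],[50,[0,0,0],[0,0,0]]]'
python3 -c "
from h import *
st()"
python3 -m inch '[[50,[0,0,2],[0,0,0]],[50,[0,0,0],[0,0,0]]]'
python3 -c "
from h import *
st()"
```

```text
time: 14.5
position: [0.5472, -0.2231, 0.2295]
tool_rot: [0.676, 0.25, -0.444, 0.533]
ft_force: [-0.7, 1.9, 1.4]
grip_width: 0.0594
t 14.5 seat xy mid(mm) [-0.1  2.  40.6] lug -2.3 axis tilt [-0.   0.7] Fseat [-0.3  1.6  1.8] Mseat [0.37 0.42 0.07] q6 -41.0 g 59.4
time: 14.75
position: [0.5471, -0.2232, 0.2295]
tool_rot: [0.677, 0.251, -0.443, 0.532]
ft_force: [-1.4, 2.7, 1.8]
grip_width: 0.0594
t 14.75 seat xy mid(mm) [-0.1  1.8 40.6] lug -2.3 axis tilt [-0.1  0.9] Fseat [-0.9  2.2  2.6] Mseat [0.47 0.37 0.07] q6 -42.0 g 59.4
```

```bash
python3 -m inch '[[50,[0,0,-2],[0,0,0]],[50,[0,0,-2],[0,0,0]],[50,[0,0,-1],[0,0,0]]]'
python3 -c "
from h import *
st()"
python3 -m inch '[[50,[0,3,0],[0,0,0]],[50,[0,1,0],[0,0,0]]]'
python3 -c "
from h import *
st()"
python3 -m inch '[[50,[0,-3,0],[0,0,0]],[50,[0,-3,0],[0,0,0]]]'
python3 -c "
from h import *
st()"
```

```text
time: 15.12
position: [0.5487, -0.221, 0.2299]
tool_rot: [0.676, 0.249, -0.444, 0.533]
ft_force: [-2.2, -0.3, 0.3]
grip_width: 0.0595
t 15.12 seat xy mid(mm) [ 0.9  4.4 40.5] lug -2.3 axis tilt [0.  0.6] Fseat [-1.6 -0.9  1.3] Mseat [-0.26  0.6   0.  ] q6 -41.0 g 59.5
time: 15.38
position: [0.5491, -0.221, 0.23]
tool_rot: [0.675, 0.252, -0.445, 0.532]
ft_force: [-5.6, 0.0, 4.2]
grip_width: 0.0594
t 15.38 seat xy mid(mm) [ 1.2  4.5 40.5] lug -2.2 axis tilt [-0.3  0.7] Fseat [-2.5 -1.6  6.3] Mseat [-0.31  0.6  -0.03] q6 -40.0 g 59.4
time: 15.62
position: [0.5459, -0.2207, 0.2285]
tool_rot: [0.676, 0.25, -0.444, 0.533]
ft_force: [4.0, 0.7, 1.7]
grip_width: 0.0591
t 15.62 seat xy mid(mm) [-2.3  3.9 40.7] lug -2.3 axis tilt [-0.   0.6] Fseat [ 4.   1.8 -0.3] Mseat [ 0.39 -0.49 -0.04] q6 -41.0 g 59.1
```

```bash
cat >> h.py <<'E'
_F=seatframe(np.radians(PSI)); S=S-.0005*_F[:,0]+.0031*_F[:,1]+.0035*_F[:,2]
E
python3 -m inch '[[50,[2,2,0.8],[0,0,0]],[50,[2,0,0],[0,0,0]],[50,[2,0,0],[2.5,0,0]],[50,[2,0,0],[2.5,0,0]]]'
python3 -c "
from h import *
st()"
python3 -m inch '[[50,[2,0,0],[2.5,0,0]],[50,[2,0,0],[2.5,0,0]]]'
python3 -c "
from h import *
st()"
```

```text
time: 16.12
position: [0.5473, -0.221, 0.2281]
tool_rot: [0.697, 0.231, -0.454, 0.505]
ft_force: [-9.2, 2.3, 13.2]
grip_width: 0.0596
t 16.12 seat xy mid(mm) [-0.8  0.9 36.2] lug -7.0 axis tilt [0.1 0.6] Fseat [-1.6 -0.5 16.2] Mseat [-0.14  0.74  0.25] q6 -36.0 g 59.6
time: 16.38
position: [0.5491, -0.2217, 0.2262]
tool_rot: [0.719, 0.209, -0.463, 0.474]
ft_force: [-2.3, 0.5, 4.3]
grip_width: 0.0596
t 16.38 seat xy mid(mm) [-0.   0.8 33.6] lug -12.1 axis tilt [0.2 0.5] Fseat [ 0.1 -0.2  4.9] Mseat [-0.18  0.33  0.04] q6 -32.0 g 59.6
```

Lugs have dropped into the slots: the force fell to about 5 N at 33.6 mm, which matches the spring. Now pushing down.

```bash
python3 -m inch '[[50,[3,0,0],[0,0,0]],[50,[3,0,0],[0,0,0]],[50,[3,0,0],[0,0,0]],[50,[3,0,0],[0,0,0]]]' 55
python3 -c "
from h import *
st()"
python3 -m inch '[[50,[3,0,0],[0,0,0]],[50,[3,0,0],[0,0,0]]]'
python3 -c "
from h import *
st()"
```

```text
time: 16.88
position: [0.5538, -0.2228, 0.2178]
tool_rot: [0.718, 0.209, -0.462, 0.476]
ft_force: [-22.6, 7.7, 36.2]
grip_width: 0.0596
t 16.88 seat xy mid(mm) [ 0.   1.1 23.9] lug -11.8 axis tilt [0.3 0.5] Fseat [-2.5  0.7 43.3] Mseat [-0.56  1.52 -0.24] q6 -33.0 g 59.6
time: 17.12
position: [0.5539, -0.2227, 0.2178]
tool_rot: [0.718, 0.208, -0.461, 0.478]
ft_force: [-22.8, 4.3, 30.6]
grip_width: 0.0592
t 17.12 seat xy mid(mm) [ 0.   1.2 23.9] lug -11.7 axis tilt [0.5 0.4] Fseat [-4.7 -2.5 38. ] Mseat [-0.83  1.83 -0.28] q6 -33.0 g 59.2
```

```bash
python3 -m inch '[[50,[1,0,0],[4,0,0]],[50,[1,0,0],[8,0,0]],[50,[1,0,0],[8,0,0]],[50,[1,0,0],[8,0,0]]]'
python3 -c "
from h import *
st()"
python3 -m inch '[[50,[1.5,0,0],[8,0,0]],[50,[1.5,0,0],[8,0,0]],[50,[1.5,0,0],[8,0,0]],[50,[1.5,0,0],[8,0,0]]]'
python3 -c "
from h import *
st()"
```

```text
time: 17.62
position: [0.5549, -0.2247, 0.2194]
tool_rot: [0.814, 0.085, -0.497, 0.29]
ft_force: [-8.8, 0.2, 11.2]
grip_width: 0.0592
t 17.62 seat xy mid(mm) [ 2.1 -0.4 24.5] lug -40.1 axis tilt [1.  0.1] Fseat [-1.7 -2.3 14. ] Mseat [-0.43  0.7   0.06] q6 -5.0 g 59.2
time: 18.12
position: [0.5558, -0.2261, 0.22]
tool_rot: [0.863, -0.059, -0.499, 0.053]
ft_force: [-12.3, 2.6, 15.8]
grip_width: 0.059
t 18.12 seat xy mid(mm) [ 3.5 -1.4 24.4] lug -72.4 axis tilt [ 1.3 -0.2] Fseat [-3.  -1.2 20. ] Mseat [-0.37  1.12  0.29] q6 27.0 g 59.0
```

```bash
python3 -m inch '[[50,[1.5,0,0],[8,0,0]],[50,[1.5,0,0],[8,0,0]],[50,[1.5,0,0],[6,0,0]]]'
python3 -c "
from h import *
st()"
python3 -m inch '[[50,[1.5,0,0],[5,0,0]],[50,[1.5,0,0],[5,0,0]]]'
python3 -c "
from h import *
st()"
```

```text
time: 18.5
position: [0.5557, -0.2269, 0.2201]
tool_rot: [0.858, -0.155, -0.477, -0.112]
ft_force: [-12.1, 1.8, 16.9]
grip_width: 0.0595
t 18.5 seat xy mid(mm) [ 3.7 -2.3 24.4] lug -94.6 axis tilt [ 1.5 -0.4] Fseat [-2.1 -1.8 20.7] Mseat [-0.36  1.22  0.2 ] q6 49.0 g 59.5
time: 18.75
position: [0.5554, -0.2271, 0.22]
tool_rot: [0.845, -0.196, -0.461, -0.186]
ft_force: [-13.0, 1.3, 15.8]
grip_width: 0.0592
t 18.75 seat xy mid(mm) [ 3.4 -2.5 24.4] lug -104.5 axis tilt [ 1.6 -0.5] Fseat [-3.2 -2.6 20. ] Mseat [-0.31  1.45  0.27] q6 59.0 g 59.2
```

```bash
python3 -m inch '[[50,[1.5,0,0],[4,0,0]],[50,[1.5,0,0],[4,0,0]]]'
python3 -c "
from h import *
st()"
python3 -m inch '[[50,[1.5,0,0],[4,0,0]],[50,[1.5,0,0],[4,0,0]]]'
python3 -c "
from h import *
st()"
```

```text
time: 19.0
position: [0.5548, -0.2269, 0.2195]
tool_rot: [0.832, -0.226, -0.448, -0.238]
ft_force: [-13.1, 2.9, 14.5]
grip_width: 0.0595
t 19.0 seat xy mid(mm) [ 2.6 -2.5 24.3] lug -111.7 axis tilt [ 1.5 -0.6] Fseat [-4.3 -1.  19.3] Mseat [-0.26  1.19  1.76] q6 66.0 g 59.5
time: 19.25
position: [0.554, -0.2263, 0.2188]
tool_rot: [0.817, -0.252, -0.435, -0.284]
ft_force: [-11.1, 3.4, 15.7]
grip_width: 0.0593
t 19.25 seat xy mid(mm) [ 1.5 -2.2 24.1] lug -118.2 axis tilt [ 1.4 -0.7] Fseat [-2.2  0.  19.4] Mseat [-0.24  0.76  2.34] q6 73.0 g 59.3
```

Stop met: turning torque rose to about 2 N·m and the lamp began to slip in the pads. I'll let it rise while holding it against the stop, then open.

```bash
python3 -m inch '[[50,[-2,0,0],[1,0,0]],[50,[-2,0,0],[1,0,0]],[50,[-2,0,0],[1,0,0]]]'
python3 -c "
from h import *
st()"
python3 -m inch '[[50,[-1,0,0],[0,0,0]],[87,[0,0,0],[0,0,0]],[87,[0,0,0],[0,0,0]],[87,[0,0,0],[0,0,0]],[87,[0,0,0],[0,0,0]],[87,[0,0,0],[0,0,0]],[87,[0,0,0],[0,0,0]]]'
python3 -c "
from h import *
st()"
```

```text
time: 19.62
position: [0.5532, -0.2259, 0.2194]
tool_rot: [0.813, -0.257, -0.436, -0.29]
ft_force: [8.2, -1.2, -11.3]
grip_width: 0.0593
t 19.62 seat xy mid(mm) [ 1.  -2.1 25.1] lug -119.1 axis tilt [ 1.  -0.8] Fseat [  1.5   1.2 -13.9] Mseat [ 0.46 -0.12  1.92] q6 76.0 g 59.3
time: 20.5
position: [0.5529, -0.2257, 0.2188]
tool_rot: [0.812, -0.257, -0.436, -0.291]
ft_force: [0.5, -0.2, -0.7]
grip_width: 0.0873
t 20.5 seat xy mid(mm) [ 0.4 -1.9 24.7] lug -119.2 axis tilt [ 0.9 -0.8] Fseat [ 0.1 -0.  -0.9] Mseat [ 0.07  0.36 -0.02] q6 76.0 g 87.3
```

```bash
python3 -m inch '[[50,[0,0,0],[0,0,0]],[50,[0,0,0],[0,0,0]],[50,[0,0,0],[0,0,0]],[50,[0,0,0],[0,0,0]],[50,[0,0,0],[0,0,0]],[50,[0,0,0],[0,0,0]]]' 40
python3 -c "
from h import *
st()"
python3 -m inch '[[50,[2,0,0],[0,0,0]],[50,[2,0,0],[0,0,0]],[50,[2,0,0],[0,0,0]]]'
python3 -c "
from h import *
st()"
python3 -m inch '[[50,[2,0,0],[0,0,0]],[50,[2,0,0],[0,0,0]],[50,[2,0,0],[0,0,0]]]'
python3 -c "
from h import *
st()"
```

```text
time: 21.25
position: [0.553, -0.2255, 0.219]
tool_rot: [0.812, -0.257, -0.436, -0.291]
ft_force: [-0.3, 0.3, 0.6]
grip_width: 0.0594
t 21.25 seat xy mid(mm) [ 0.5 -1.8 24.9] lug -119.2 axis tilt [ 1.  -0.8] Fseat [0.  0.2 0.6] Mseat [0.06 0.4  0.  ] q6 76.0 g 59.4
time: 21.62
position: [0.5545, -0.226, 0.2162]
tool_rot: [0.813, -0.256, -0.436, -0.29]
ft_force: [-8.0, 2.7, 10.1]
grip_width: 0.0597
t 21.62 seat xy mid(mm) [ 0.6 -1.8 21.7] lug -119.0 axis tilt [ 1.1 -0.8] Fseat [-2.2  0.2 13. ] Mseat [-0.08  0.77 -0.03] q6 75.0 g 59.7
time: 22.0
position: [0.5555, -0.2263, 0.2145]
tool_rot: [0.814, -0.256, -0.434, -0.289]
ft_force: [-14.3, 2.8, 19.9]
grip_width: 0.0595
t 22.0 seat xy mid(mm) [ 0.6 -1.8 19.7] lug -118.9 axis tilt [ 1.2 -0.9] Fseat [-2.6 -1.5 24.5] Mseat [-0.3   1.15 -0.12] q6 74.0 g 59.5
```

Travel to the bottom was 5.2 mm, so the lamp had sprung to 29 mm and locked. I'll confirm the stop clockwise, let it rise and release again.

```bash
python3 -m inch '[[50,[1,0,0],[4,0,0]],[50,[1,0,0],[4,0,0]]]'
python3 -c "
from h import *
st()"
python3 -m inch '[[50,[-1,0,0],[0,0,0]],[50,[-2,0,0],[0,0,0]],[50,[-2,0,0],[0,0,0]],[50,[-1,0,0],[0,0,0]]]'
python3 -c "
from h import *
st()"
python3 -m inch '[[87,[0,0,0],[0,0,0]],[87,[0,0,0],[0,0,0]],[87,[0,0,0],[0,0,0]],[87,[0,0,0],[0,0,0]],[87,[0,0,0],[0,0,0]],[87,[0,0,0],[0,0,0]],[87,[-5,0,0],[0,0,0]]]'
python3 -c "
from h import *
st()"
```

```text
time: 22.25
position: [0.5551, -0.226, 0.2145]
tool_rot: [0.794, -0.283, -0.418, -0.338]
ft_force: [-4.1, 2.5, 6.6]
grip_width: 0.0596
t 22.25 seat xy mid(mm) [ 0.2 -1.6 19.9] lug -126.0 axis tilt [ 1.2 -1. ] Fseat [-0.7  1.2  8.1] Mseat [0.12 0.51 1.67] q6 82.0 g 59.6
time: 22.75
position: [0.5536, -0.2254, 0.2171]
tool_rot: [0.797, -0.28, -0.422, -0.33]
ft_force: [2.8, -0.6, -4.0]
grip_width: 0.0595
t 22.75 seat xy mid(mm) [ 0.  -1.4 23. ] lug -124.9 axis tilt [ 1. -1.] Fseat [ 0.5  0.3 -4.9] Mseat [0.12 0.16 0.77] q6 82.0 g 59.5
time: 23.62
position: [0.5507, -0.2247, 0.2217]
tool_rot: [0.796, -0.281, -0.421, -0.333]
ft_force: [-0.1, 0.4, 0.8]
grip_width: 0.0867
t 23.62 seat xy mid(mm) [-0.2 -1.6 28.4] lug -125.4 axis tilt [ 1. -1.] Fseat [0.2 0.3 0.8] Mseat [ 0.08  0.41 -0.11] q6 82.0 g 86.7
```

```bash
python3 -m inch '[[87,[-8,0,0],[0,0,0]],[87,[-8,0,0],[0,0,0]],[87,[-8,0,0],[0,0,0]],[87,[-10,0,0],[0,0,0]],[87,[-12,0,0],[0,0,0]],[87,[-15,0,0],[0,0,0]],[87,[-20,0,0],[0,0,0]],[87,[-20,0,0],[0,0,0]],[87,[-20,0,0],[0,0,0]],[87,[-20,0,0],[0,0,0]],[87,[-10,0,0],[0,0,0]],[87,[0,0,0],[0,0,0]]]'
python3 - <<'E'
from h import *
from ov import draw,circ
st()
F=seatframe(np.radians(PSI)); cv=[((255,0,255),circ(S,F,.03)),((0,255,255),circ(S+.005*F[:,2],F,.03)),((0,0,255),[S-.05*F[:,2],S+.074*F[:,2]])]
out=[]
for c,u,v in(("scene",265,155),("top",405,200)):
    im=imaging.camera(c)[:,:,::-1].copy(); cv2.imwrite(f"pics/{c}_end.png",im)
    out+=[draw(c,im,u,v,32,6,[]),draw(c,im,u,v,32,6,cv)]
cv2.imwrite("pics/o3.png",cv2.resize(np.vstack([np.hstack(out[:2]),np.hstack(out[2:])]),(600,600)))
E
```

```text
time: 25.12
position: [0.4711, -0.1973, 0.3618]
tool_rot: [0.797, -0.282, -0.419, -0.332]
ft_force: [0.6, 0.3, -0.3]
grip_width: 0.087
t 25.12 seat xy mid(mm) [ -3.    1.3 191.9] lug -125.3 axis tilt [ 1.3 -1.2] Fseat [ 0.3  0.4 -0.5] Mseat [ 0.11  0.31 -0.04] q6 91.0 g 87.0
```

View pics/o3.png

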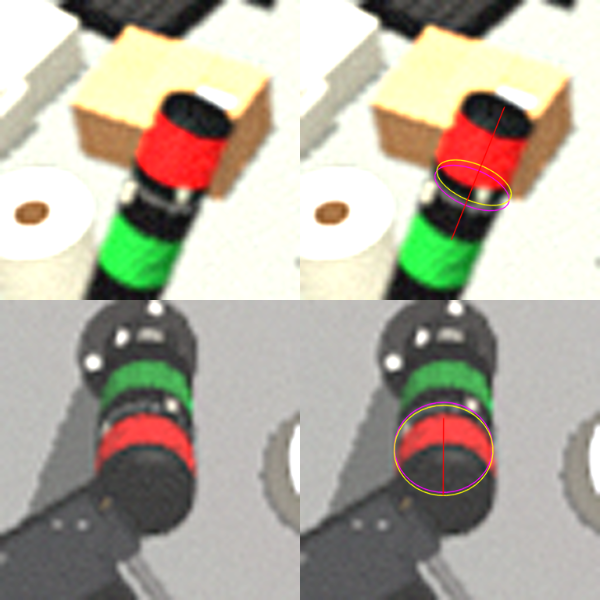

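The lamp stands coaxially on the tower at scene view (185,140), and its mark at (187,195) is about a quarter turn round from the tower's mark at (130,190). The picture can't separate 26 mm from 29 mm, so I'll do one push test without turning.

```bash
python3 -m inch '[[87,[20,0,0],[0,0,0]],[87,[20,0,0],[0,0,0]],[87,[20,0,0],[0,0,0]],[87,[15,0,0],[0,0,0]],[87,[0,0,0],[0,0,0]]]'
python3 - <<'E'
from h import *
F=seatframe(np.radians(PSI));M=R.from_quat(get_obs()["tool_rot"]).as_matrix()
st();print(rel(S+F@[0,-.0015,.026-OFF],M))
E
```

```text
time: 25.85
position: [0.5088, -0.21, 0.2908]
tool_rot: [0.794, -0.282, -0.422, -0.333]
ft_force: [-1.2, 0.6, -0.6]
grip_width: 0.087
t 25.85 seat xy mid(mm) [-4.000e+00  1.000e-01  1.105e+02] lug -125.4 axis tilt [ 0.8 -1. ] Fseat [-1.5  0.2  0.1] Mseat [ 0.1   0.39 -0.09] q6 88.0 g 87.0
t 25.85 TCP [ 0.5088 -0.21    0.2908] q6 88.4 F [-1.2  0.6 -0.6] g 0.087
(array([84.5, -1.6, -2.3]), array([ 0., -0.,  0.]))
```

```bash
python3 -m inch '[[87,[10,-1,-2],[0,0,0]],[87,[10,0,0],[0,0,0]],[87,[10,0,0],[0,0,0]],[87,[10,0,0],[0,0,0]],[87,[0,0,0],[0,0,0]]]'
python3 - <<'E'
from h import *
F=seatframe(np.radians(PSI));M=R.from_quat(get_obs()["tool_rot"]).as_matrix()
st();print(rel(S+F@[0,-.0015,.026-OFF],M))
E
python3 -m inch '[[87,[10,0,0],[0,0,0]],[87,[10,0,0],[0,0,0]],[87,[10,0,0],[0,0,0]],[87,[0,0,0],[0,0,0]]]'
python3 - <<'E'
from h import *
F=seatframe(np.radians(PSI));M=R.from_quat(get_obs()["tool_rot"]).as_matrix()
st();print(rel(S+F@[0,-.0015,.026-OFF],M))
E
```

```text
time: 26.48
position: [0.5316, -0.2185, 0.2564]
tool_rot: [0.795, -0.282, -0.421, -0.333]
ft_force: [0.5, 0.4, -0.3]
grip_width: 0.0871
t 26.48 seat xy mid(mm) [-0.2 -1.3 68.5] lug -125.4 axis tilt [ 0.9 -1.1] Fseat [ 0.2  0.5 -0.4] Mseat [ 0.07  0.35 -0.02] q6 86.0 g 87.1
t 26.48 TCP [ 0.5316 -0.2185  0.2564] q6 86.3 F [ 0.5  0.4 -0.3] g 0.0871
(array([42.5, -0.2,  0.7]), array([ 0., -0.,  0.]))
time: 26.98
position: [0.5473, -0.224, 0.229]
tool_rot: [0.795, -0.282, -0.421, -0.333]
ft_force: [0.7, 0.6, 0.1]
grip_width: 0.087
t 26.98 seat xy mid(mm) [ 0.5 -2.  36.4] lug -125.4 axis tilt [ 1.  -1.1] Fseat [ 0.5  0.8 -0.1] Mseat [ 0.1   0.37 -0.06] q6 84.0 g 87.0
t 26.98 TCP [ 0.5473 -0.224   0.229 ] q6 83.8 F [0.7 0.6 0.1] g 0.087
(array([10.4, -0.1,  0.9]), array([ 0., -0.,  0.]))
```

Grip here (higher up, clear of the rim) and push gently.

```bash
python3 -m inch '[[87,[4,0,0],[0,0,0]],[50,[0,0,0],[0,0,0]],[50,[0,0,0],[0,0,0]],[50,[0,0,0],[0,0,0]],[50,[0,0,0],[0,0,0]],[50,[0,0,0],[0,0,0]],[50,[0,0,0],[0,0,0]],[50,[0,0,0],[0,0,0]]]' 30
python3 -c "
from h import *
st()"
python3 -m inch '[[50,[2,0,0],[0,0,0]],[50,[2,0,0],[0,0,0]]]'
python3 -c "
from h import *
st()"
python3 -m inch '[[50,[2,0,0],[0,0,0]],[50,[2,0,0],[0,0,0]]]'
python3 -c "
from h import *
st()"
python3 -m inch '[[50,[2,0,0],[0,0,0]],[50,[2,0,0],[0,0,0]]]'
python3 -c "
from h import *
st()"
```

```text
time: 27.98
position: [0.5495, -0.2248, 0.2259]
tool_rot: [0.795, -0.282, -0.421, -0.333]
ft_force: [0.8, 0.5, -0.8]
grip_width: 0.0596
t 27.98 seat xy mid(mm) [ 1.  -2.  32.7] lug -125.4 axis tilt [ 1.  -1.1] Fseat [ 0.1  0.7 -1. ] Mseat [ 0.07  0.38 -0.05] q6 83.0 g 59.6
time: 28.22
position: [0.5505, -0.2251, 0.2242]
tool_rot: [0.796, -0.282, -0.42, -0.332]
ft_force: [-8.9, 1.9, 10.1]
grip_width: 0.0596
t 28.23 seat xy mid(mm) [ 1.  -2.  30.7] lug -125.2 axis tilt [ 1.1 -1.1] Fseat [-2.8 -0.8 13.3] Mseat [-0.04  0.74 -0.05] q6 83.0 g 59.6
time: 28.48
position: [0.5511, -0.2252, 0.223]
tool_rot: [0.797, -0.282, -0.42, -0.331]
ft_force: [-9.0, 2.3, 10.5]
grip_width: 0.0594
t 28.48 seat xy mid(mm) [ 1.  -2.  29.3] lug -125.1 axis tilt [ 1.2 -1.2] Fseat [-2.8 -0.4 13.7] Mseat [-0.07  0.84  0.01] q6 83.0 g 59.4
time: 28.72
position: [0.5517, -0.2254, 0.2219]
tool_rot: [0.798, -0.281, -0.419, -0.33]
ft_force: [-9.0, 1.5, 11.5]
grip_width: 0.0595
t 28.73 seat xy mid(mm) [ 1. -2. 28.] lug -125.0 axis tilt [ 1.3 -1.2] Fseat [-2.1 -1.2 14.5] Mseat [-0.1   0.83 -0.06] q6 82.0 g 59.5
```

It moved 4.7 mm on spring force alone, so it was locked at 29 mm. I'll ease up without turning, release and retreat.

```bash
python3 -m inch '[[50,[-1.5,0,0],[0,0,0]],[50,[-1.5,0,0],[0,0,0]],[50,[-1.5,0,0],[0,0,0]],[50,[-1,0,0],[0,0,0]]]'
python3 -c "
from h import *
st()"
python3 -m inch '[[87,[0,0,0],[0,0,0]],[87,[0,0,0],[0,0,0]],[87,[0,0,0],[0,0,0]],[87,[0,0,0],[0,0,0]],[87,[0,0,0],[0,0,0]],[87,[0,0,0],[0,0,0]],[87,[-5,0,0],[0,0,0]],[87,[-8,0,0],[0,0,0]],[87,[-8,0,0],[0,0,0]],[87,[-8,0,0],[0,0,0]],[87,[-8,0,0],[0,0,0]],[87,[-12,0,0],[0,0,0]]]'
python3 -m inch '[[87,[-20,0,0],[0,0,0]],[87,[-20,0,0],[0,0,0]],[87,[-25,0,0],[0,0,0]],[87,[-25,0,0],[0,0,0]],[87,[-25,0,0],[0,0,0]],[87,[0,0,0],[0,0,0]],[87,[0,0,0],[0,0,0]]]'
python3 - <<'E'
from h import *
st(); A=cv2.imread("pics/scene_end.png").astype(int); im=imaging.camera("scene")[:,:,::-1].copy(); 
cv2.imwrite("pics/f.png",np.vstack([cv2.resize(im[120:320,200:460],(780,600))]))
def red(a): 
    m=(a[:,:,2]-a[:,:,1]>90)&(a[:,:,2]-a[:,:,0]>90);m[:120]=0;m[190:]=0;m[:,:240]=0;m[:,310:]=0;v,u=np.nonzero(m);return len(u),u.mean(),v.mean(),v.max()
print(red(A),red(im.astype(int)))
E
```

```text
time: 29.22
position: [0.5493, -0.2246, 0.226]
tool_rot: [0.797, -0.281, -0.419, -0.33]
ft_force: [7.7, -1.9, -9.3]
grip_width: 0.0593
t 29.23 seat xy mid(mm) [ 0.8 -2.  32.9] lug -125.0 axis tilt [ 1.3 -1.2] Fseat [  2.2   0.4 -12. ] Mseat [ 0.37 -0.04  0.06] q6 83.0 g 59.3
time: 30.72
position: [0.5236, -0.2155, 0.2707]
tool_rot: [0.797, -0.281, -0.419, -0.33]
ft_force: [0.1, 0.3, -0.7]
grip_width: 0.0869
time: 31.6
position: [0.4632, -0.1943, 0.3752]
tool_rot: [0.798, -0.282, -0.418, -0.329]
ft_force: [0.6, -0.6, -0.0]
grip_width: 0.0869
t 31.6 seat xy mid(mm) [ -3.6   1.9 207.7] lug -125.0 axis tilt [ 1.4 -1.4] Fseat [ 0.7 -0.4 -0.4] Mseat [ 0.05  0.3  -0.05] q6 91.0 g 86.9
(251, np.float64(278.0438247011952), np.float64(159.55378486055776), np.int64(180)) (254, np.float64(278.49212598425197), np.float64(159.84251968503938), np.int64(180))
```

View pics/f.png

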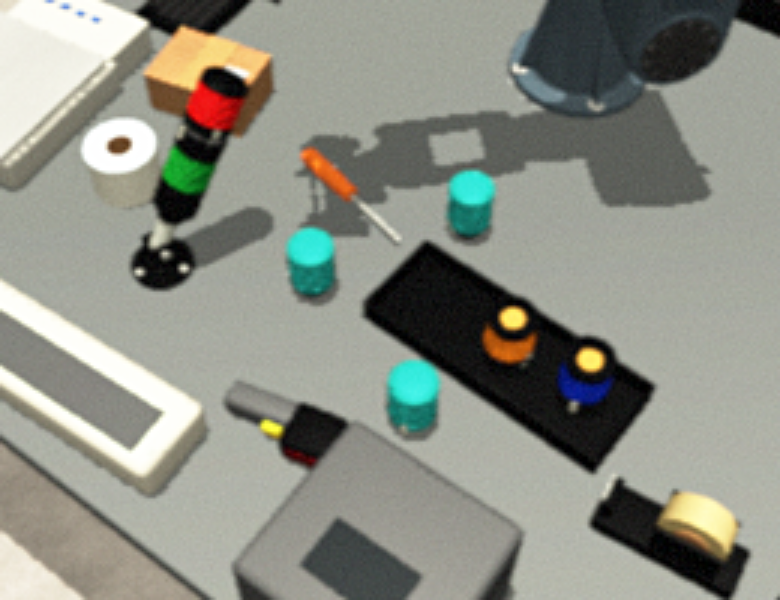

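The red lamp is on the tower at view (215,100). Amber (510,335), blue (587,375), the tray and everything else are unmoved, and the arm is clear.

```bash
python3 -c "
from rig import robot; print(robot.hand_in())"
```

```text
the job is handed in; nothing more can be done
None
```

The red lamp is fitted and locked on the signal tower, and I handed the job in at about 31.6 s of the 72 s allowed. hand_in() gave no verdict.

**How it went:**
- I gripped the lamp from above, tilted it to the tower's axis and centred it by touch, about 3 mm to the side of where the cameras put the socket.
- The lugs dropped into the slots about 11° off the socket's x axis, and I pushed the lamp down to 23.9 mm.
- I turned it clockwise until the torque rose to about 2 N·m at the stop, then let go.

**Last checks:**
- **Locked:** Gripping the released lamp again and pushing without turning gave 4.7 mm of travel on about 14 N of spring force. That fits a start at 29 mm, the locked height, and not 26 mm. When I then eased it back up, it rose to that height and held against a 12 N upward pull.
- **Scene:** The final picture shows the amber and blue lamps, the tray and everything else apparently unmoved, with the arm clear.

**What went wrong or disagreed:**
- The first descent onto the lamp drifted about 18 mm sideways. I reopened the gripper and re-centred; the pictures showed the lamp had hardly moved.
- The jaws slipped round the lamp at the stop, so the turn comes from the torque and the marks, not the wrist angle.
- I released it three times in all: the first to lock it, the other two after push tests. Between the first two I turned it against the stop once more.
- Camera and touch heights for the socket mouth differed by about 3.5 mm; I used the touch value.
- The pictures alone could not tell 26 mm from 29 mm.

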